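Nip up the support jack under a clamped bracket with a tommy bar

ROBOT

A 6-joint arm with a two-finger parallel gripper is mounted at the origin on a cart in front of the work surface, level with it; the furniture and walls round the work are solid. World frame = base frame: x ahead of the robot, y to its left, z up, the work surface at z = 0. Lengths are in m, angles in rad, forces in N, time in s.
With the tool pointing down it reaches from about 0.275 to 0.75 m from the base axis. Payload 10.2 kg.
Tool frame: the origin (TCP) lies at the very end of the fingers, on their centre line; the grasp point (between the pads) lies arm.grasp_offset behind it (arm.grasp_offset is the distance from the TCP to the grasp point, in m); z points along the fingers, y is the direction in which the jaws open and shut (so a half turn about z gives the same grasp; the last joint's range is limited). The gripper opens to 88 mm and grips with 3 to 60 N. Pads are 18 mm wide; open, the fingers measure 123 mm over their backs; the gripper's body (75 mm by 187 mm) begins 45 mm behind the grasp point.
Start: joints at [-0.223, 0.313, 1.498, -0, 1.331, -0.223], TCP at [0.525, -0, 0.239] pointing down, gripper open.
Joint ranges: [-2.94, 2.94], [-0.97, 2.17], [0.19, 2.56], [-1.23, 4.37], [0.02, 3.11], [-2.88, 2.88]. Speed limits (rad/s): [2.39, 2.39, 3.01, 3.14, 3.14, 3.14].

INTERFACE

Orientations are given as [roll, pitch, yaw] about the fixed x, y, z axes, in that order (R = Rz(yaw) Ry(pitch) Rx(roll)).
In Python, from cell import arm, imaging, finder gives the robot as it stands.
- The arm moves only by the shell command python3 -m inch 'ROWS' [FORCE]. ROWS is JSON, a list of rows, each an object of numbers: "wx", "wy", "wz": the turn, a rotation vector about the world's x, y, z in rad; "tx", "ty", "tz": the shift along the world's x, y, z in mm; "jaw": the finger opening in mm, from 0 to 88.1. In form: [{"wx": .., "wy": .., "wz": .., "tx": .., "ty": .., "tz": .., "jaw": ..}, ...]. A call has 1 to 8 rows; each row shifts and turns the pose as measured when the row begins; what a row does not reach is not made up. A row lasts 1/12 s, in which the tool goes at most 41.7 mm and 7.16 degrees, less where a joint would pass 70% of its speed; a pose out of reach is approached as far as the arm can. A call with a gripper value outside its range is refused whole. The fingers move at their own pace and stop on an object; FORCE is the grip in N (left out, the last holds). Time passes only in rows, so rows that do not move let the fingers close. It gives the time, the measured TCP pose, the force and the opening at its end, in the units of the state.
- arm.get_state(): the state, without advancing time (a new reading comes with each control period).
- imaging.grab_frame(name): name is "scene" or "side" or "wrist"; returns a dict with "image" (420x560x3 uint8, red, green, blue), "fx", "fy", "cx", "cy" (pixels), "origin" and "attitude" of the camera in the world. Camera axes: x right, y up, looking along -z (the intrinsics and any distortion apply to the point x, -y, -z); pixel columns grow to the right and rows downward; lengths in m; the calibration is good to about 2 mm. A picture is of the moment at which its call begins. There is no depth.
- arm.hand_in(): hands the job in, once; it reports no verdict.
Trained networks look in the newest picture that a camera, given by its name, has taken for a name from the list of things; names that differ only in an ending like _2 or _b are one class to them, and where a whole thing is asked for, a point or a joint stands for the part that bears it (a point fixed in the world has none). Each returns a list of dicts, best first, with "conf" (0 to 1); they miss things now and then, are a little off and sometimes report something else, mostly with a low value. They report only what shows in the picture. A call takes as long as a camera call. They do not tell look-alikes from the thing itself.
- finder.search_frame(label, camera): "bbox" ([left, top, right, bottom] in pixels, round what is visible of it).
- finder.trace(label, camera): "mask" (420x560 bool, what is visible of it) and "bbox" ([left, top, right, bottom] in pixels, round what is visible of it).
- finder.pinpoint(label, camera): "position" ([column, row] in pixels: a listed point, or the origin of a listed thing).
The state is a dict: "time": time; "joint_positions": joint angles; "qd": joint speeds; "joint_torque": joint torques, N m; "eef_pos": TCP position; "ee_rot": TCP orientation; "contact_force": force on the tool from outside, world axes, zero at the start; "ft_torque": the same for the moment, N m; "opening": opening from 0.0 (shut) to 1.0 (fully open).
Only numpy, scipy, OpenCV 4.12 (cv2) and the standard library are available. Lean on these libraries where they do the work, as an engineer would, in place of code of your own. Each camera call takes 0.05 s, during which the arm holds its last target. There are 200 camera calls.

TASK

The bracket clamped in the fixture is about to be drilled in its free end, so the screw jack below must support it. Take the tommy bar and wind the jack's collar clockwise (seen from above) with it, moving the bar from hole to hole, until the head comes up to the bracket and bears firmly on it: stop when the bar needs about half as much push again as it did running free, and do not force it. Turn the collar with the bar only, not with the gripper; then draw the bar out, lay it flat on the worktop clear of the fixture and leave the other things where they are.

Things in the scene. Friction and masses are not known exactly. Their poses are not given: they have to be found in the camera images.
- bar: tommy bar: loose round steel rod 10 mm thick, 170 mm long, about 0.11 kg, with a tapered nose and, at the other end, a flat tang 36 x 18 x 6 mm that keeps it from rolling. It lies on the worktop right of the fixture, nose roughly away from the robot. Origin on its axis at mid-length, 5 mm above the worktop as it lies; x axis along the rod towards the nose.
- bar_tip (a point): the end of the bar's nose, on the rod's axis, 85 mm from the bar's origin. The nose tapers over the last 9 mm. Pushed to the bottom of a hole, the bar still has a few degrees of sideways play.
- fixture: steel plate, 14 mm thick, bolted to the worktop, that carries the jack, and behind it a riser block on which the bracket is strapped down. Origin on the jack's upright axis, at the worktop; x points from the jack to the clamp. The plate reaches from x -60 to +160 mm, y -65 to +65 mm. The bracket's end boss, 47 mm wide, hangs over the jack from 94 to 120 mm up.
- jack_axis (a point): point on the jack's upright axis at the height of the collar's bar holes, 49 mm above the worktop; the collar turns about it.
- collar: the jack's collar: plain steel ring 88 mm across, 32 to 66 mm above the worktop, with six blind radial holes round its rim, 60 degrees apart, 11.8 mm wide, countersunk, 30 mm deep (bottom 14 mm from the axis). It turns but does not rise; free running takes about 0.7 N m (7 N at 100 mm from the axis) and it stays where left, loaded or not. Origin on the axis, at the holes' height; x out through hole 1.
- ram: the jack's screw with its round head, 35 mm across. Origin: centre of the head's top, 90 to 91 mm up at the start. It rises 16 mm per clockwise turn of the collar. The bracket is 3 to 7 mm above it; the packing under the clamp differs each time. From touching, load grows about 7 N per degree of collar; each 100 N adds 0.25 N m. Firm is 80 to 220 N, about 1.5 times the free-running torque; above 350 N strains the bracket.
- hole_1 (a point): centre of the mouth of bar hole 1 in the collar's rim, 44 mm from the jack's axis; the hole runs straight from here towards the axis. The holes are numbered counter-clockwise seen from above, 60 degrees apart, and turn with the collar.
- hole_2 (a point): centre of the mouth of bar hole 2 in the collar's rim, 44 mm from the jack's axis; the hole runs straight from here towards the axis. The holes are numbered counter-clockwise seen from above, 60 degrees apart, and turn with the collar.
- hole_3 (a point): centre of the mouth of bar hole 3 in the collar's rim, 44 mm from the jack's axis; the hole runs straight from here towards the axis. The holes are numbered counter-clockwise seen from above, 60 degrees apart, and turn with the collar.
- hole_4 (a point): centre of the mouth of bar hole 4 in the collar's rim, 44 mm from the jack's axis; the hole runs straight from here towards the axis. The holes are numbered counter-clockwise seen from above, 60 degrees apart, and turn with the collar.
- hole_5 (a point): centre of the mouth of bar hole 5 in the collar's rim, 44 mm from the jack's axis; the hole runs straight from here towards the axis. The holes are numbered counter-clockwise seen from above, 60 degrees apart, and turn with the collar.
- hole_6 (a point): centre of the mouth of bar hole 6 in the collar's rim, 44 mm from the jack's axis; the hole runs straight from here towards the axis. The holes are numbered counter-clockwise seen from above, 60 degrees apart, and turn with the collar.
- spanner: bystander, to be left alone: combination spanner, 200 mm long, 9 mm high, lying on the worktop to the right. Origin at the centre of its underside.
- screwdriver: bystander, to be left alone: screwdriver with a clear handle, 215 mm long, lying on the worktop to the right. Origin at the centre of its underside.
- wood_block: bystander, to be left alone: softwood packing block 45 x 120 x 35 mm on the worktop at the left. Origin at the centre of its underside.
- piston: bystander, to be left alone: alloy piston, 60 mm across, 54 mm high, standing left of the fixture. Origin at the centre of its underside.
- bolt: bystander, to be left alone: hex bolt standing on its head, 55 mm high, left of the fixture. Origin at the centre of its underside.
- file: bystander, to be left alone: flat file with a wooden handle, 270 mm long, lying at the left. Origin at the centre of its underside.
- feeler_set: bystander, to be left alone: folded feeler gauge set, 100 x 18 x 14 mm, lying beside the fixture, right of the clamp. Origin at the centre of its underside.
- lock_nut: bystander, to be left alone: large hexagon nut, 36 x 41 x 16 mm, lying loose on the fixture's plate behind the jack. Origin at the centre of its underside.
Mind the look-alikes: they are no part of the job. Of the things shaped like the bar, the steel one is meant.

How it is judged:
On the way, in this order (a step that is already met when the one before it is completed fails the run):
1. the bar's nose is in one of the collar's holes (distance between bar_tip and jack_axis below 0.029 m), for 0.2 s.
2. the collar has been turned and the bar is out of that hole (distance between bar_tip and jack_axis above 0.046 m and distance of hole_1 from where it was at the start of the episode above 0.007 m), for 0.1 s.
3. the bar's nose is in a hole again, to turn the collar further (distance between bar_tip and jack_axis below 0.029 m), for 0.2 s.
At the end, for the whole second after the job is handed in: The jack's head bears on the bracket with 80 to 220 N; the bar lies at rest flat on the worktop (its middle and its tip less than 12 mm up), out of the collar, its tip more than 60 mm from the jack's hole centre (contact force between ram and anything else between 80 and 220 N and height (world z) of each of bar, bar_tip below 0.012 m and distance between bar_tip and jack_axis above 0.06 m and linear speed of bar below 0.02 m/s); the robot touches nothing.
It fails at once if the jack's head loaded above 350 N (contact force between ram and anything else above 350 N).
It fails at once if gripper fingers pressed on the collar with more than 5 N (contact force between the fingers and collar above 5 N).
It fails at once if one of the bystanders shifted more than 25 mm (distance of any of spanner, screwdriver, wood_block, piston, bolt, file, feeler_set, lock_nut from where it was at the start of the episode above 0.025 m).
It also fails if it takes over 72 s, if anything falls off the work surface, if the arm or the gripper's body presses on something with over 40 N, if the wrist force passes 120 N, or if a joint passes its speed limit or range.

## Working session

There is one attempt and no reset: what is moved stays moved. The work goes in short steps, Python scripts to look and compute and a shell command to move; the robot and the scene stay as the last step left them, time stands still between calls to the robot, and variables do not carry over. Pictures are saved under pics/ and viewed, about 8 in all and at most 12, crops included, and the job is handed in when it is done.

```bash
mkdir -p pics; ls; cat > h.py <<'E'
import numpy as np, cv2
from cell import arm, imaging, finder
from scipy.spatial.transform import Rotation as R
def Rm(a):
    a=np.array(a,float)
    if a.shape==(3,3): return a
    if a.shape==(4,): return R.from_quat(a).as_matrix()
    return R.from_euler('xyz',a).as_matrix()
def ray(f,p):
    d=np.array([(p[0]-f['cx'])/f['fx'],-(p[1]-f['cy'])/f['fy'],-1.0])
    return np.array(f['origin']),Rm(f['attitude'])@d
def onz(f,p,z):
    o,d=ray(f,p); return o+d*(z-o[2])/d[2]
def proj(f,P):
    q=Rm(f['attitude']).T@(np.array(P)-np.array(f['origin']))
    return np.array([f['cx']+f['fx']*q[0]/-q[2],f['cy']-f['fy']*q[1]/-q[2]])
def tri(f1,p1,f2,p2):
    A=[];b=[]
    for f,p in((f1,p1),(f2,p2)):
        o,d=ray(f,p);d/=np.linalg.norm(d);M=np.eye(3)-np.outer(d,d);A.append(M);b.append(M@o)
    return np.linalg.lstsq(np.vstack(A),np.hstack(b),rcond=None)[0]
def save(n,im): cv2.imwrite('pics/'+n+'.png',cv2.cvtColor(im,cv2.COLOR_RGB2BGR))
E
python3 - <<'E'
from h import *
print(arm.get_state(),arm.grasp_offset)
F={}
for c in('scene','side'):
    f=imaging.grab_frame(c);F[c]=f;save(c,f['image']);print(c,{k:v for k,v in f.items() if k!='image'})
    for l in('bar','bar_tip','jack_axis','fixture','ram','hole_1','collar'):
        print(l,[(np.round(r['position']),round(r['conf'],2)) for r in finder.pinpoint(l,c)[:6]])
E
```

```text
pics
{'time': 0.0, 'joint_positions': array([-2.23371772e-01,  3.13434012e-01,  1.49847143e+00, -2.17632864e-05,
        1.33101805e+00, -2.23407673e-01]), 'qd': array([ 4.52428493e-04,  8.68932705e-04,  1.05948283e-03, -7.08962855e-05,
       -1.01837262e-03, -3.31366915e-04]), 'joint_torque': array([-1.80187753e-04, -4.02218950e+01, -2.52264959e+01,  6.94810320e-02,
        3.53677373e-02, -8.52248218e-05]), 'eef_pos': array([5.24733547e-01, 5.78084552e-05, 2.38156329e-01]), 'ee_rot': array([-3.14029020e+00, -2.74245555e-04,  1.57083723e+00]), 'contact_force': array([-0.15358552, -0.40605181, -0.29354391]), 'ft_torque': array([ 0.04047911, -0.00452825,  0.00610111]), 'opening': 1.004150537461812} 0.0187
scene {'fx': 502.62812078295667, 'fy': 502.62812078295667, 'cx': 275.9438579854098, 'cy': 208.1506988650057, 'origin': array([-0.23947022,  0.5728173 ,  1.44087406]), 'attitude': array([ 0.62286516,  0.01338161, -2.2538467 ])}
bar []
bar_tip []
jack_axis [(array([255., 218.]), 0.68)]
fixture []
ram [(array([236., 221.]), 0.55)]
hole_1 [(array([258., 210.]), 0.8), (array([246., 211.]
[... 232 characters left out ...]
094783624, 'cy': 213.77767415704304, 'origin': array([-0.00390748, -1.30757506,  1.26164184]), 'attitude': array([ 0.87670423, -0.00886817, -0.40229257])}
bar [(array([268., 203.]), 0.67), (array([259., 268.]), 0.65), (array([282., 294.]), 0.57)]
bar_tip [(array([283., 261.]), 0.58), (array([307., 283.]), 0.55)]
jack_axis [(array([266., 211.]), 0.87), (array([282., 208.]), 0.18)]
fixture [(array([268., 224.]), 0.7)]
ram [(array([268., 205.]), 0.53)]
hole_1 [(array([280., 207.]), 0.87), (array([280., 219.]), 0.84), (array([256., 215.]), 0.78), (array([266., 223.]), 0.63), (array([261., 209.]), 0.62), (array([268., 206.]), 0.59)]
collar [(array([268., 212.]), 0.95), (array([278., 218.]), 0.7)]
```

```bash
python3 - <<'E'
from h import *
f=imaging.grab_frame('side');g=imaging.grab_frame('scene')
a=cv2.resize(f['image'][130:340,150:430],(800,600),interpolation=cv2.INTER_CUBIC);save('side2',a)
b=cv2.resize(g['image'][100:310,130:410],(800,600),interpolation=cv2.INTER_CUBIC);save('scene2',b)
print(tri(f,(266,211),g,(255,218)), tri(f,(268,205),g,(236,221)))
for p in((266,211),):print(onz(f,p,.049),onz(g,(255,218),.049))
for p in((259,268),(282,294),(283,261),(307,283)):print(p,onz(f,p,.005))
E
```

```text
[0.5564947  0.03998221 0.05906444] [0.5904875  0.09110718 0.04274719]
[0.56228963 0.05186333 0.049     ] [0.56113631 0.03622365 0.049     ]
(259, 268) [ 0.44761562 -0.16414254  0.005     ]
(282, 294) [ 0.47186714 -0.29748444  0.005     ]
(283, 261) [ 0.53431328 -0.16470744  0.005     ]
(307, 283) [ 0.56506294 -0.28561427  0.005     ]
```

View pics/side2.png

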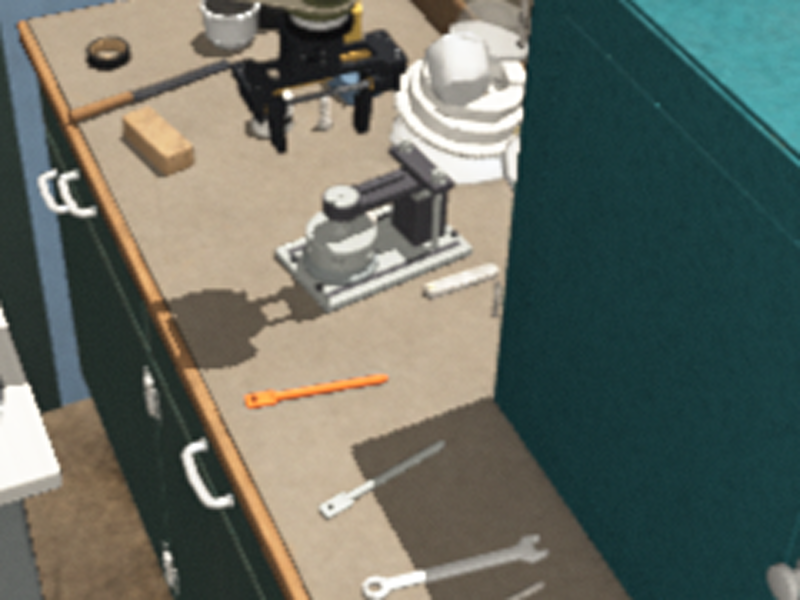

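View pics/scene2.png

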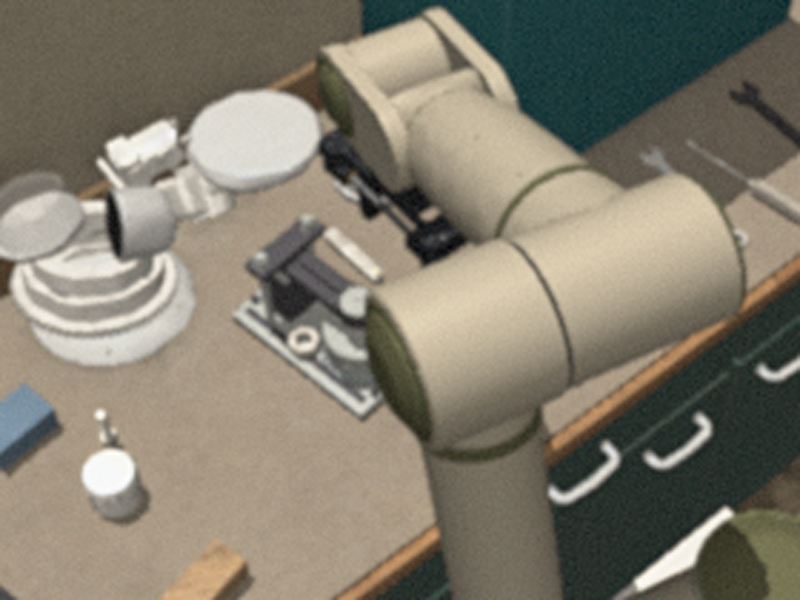

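Side view (px = 150+0.35u, 130+0.35v in the crop):
- **Orange look-alike:** about (259,268). It is painted, so it is not the bar.
- **Steel bar:** tang at (264,308), nose at (305,285), middle at (282,294). This one fits the description.
- **Spanner:** about (310,332).
- **Screwdriver:** edge of the picture, near (335,337), and seen in the scene view.

The fixture plate's corners also show, so next I'll locate the plate and the holes.

```bash
python3 - <<'E'
from h import *
f=imaging.grab_frame('side')
c=lambda u,v:(150+.35*u,130+.35*v)
for n,u,v,z in(('plate left',275,255,.014),('plate front',326,300,.014),('plate right',471,243,.014),('tang',325,510,.005),('nose',443,443,.005)):print(n,onz(f,c(u,v),z))
for l in('bar','bar_tip','hole_1','jack_axis','collar','piston','bolt','feeler_set','lock_nut'):
    z={'hole_1':.049,'jack_axis':.049,'collar':.049,'bar':.005,'bar_tip':.005,'lock_nut':.014}.get(l,0)
    print(l,[(np.round(r['position'],1),round(r['conf'],2),np.round(onz(f,r['position'],z)[:2],3)) for r in finder.pinpoint(l,'side')[:7]])
g=imaging.grab_frame('scene')
for l in('piston','bolt','ram'):
    print(l,[(np.round(r['position'],1),round(r['conf'],2),np.round(onz(g,r['position'],0.09*(l=='ram'))[:2],3)) for r in finder.pinpoint(l,'scene')[:7]])
m=finder.trace('bar','side')
for r in m: print(r['bbox'],r['conf'],r['mask'].sum())
a=cv2.resize(f['image'][180:320,200:360],(800,700))[:600];save('close',cv2.resize(f['image'][250:340,220:340],(800,600),interpolation=cv2.INTER_CUBIC))
E
```

```text
plate left [0.49394418 0.07487455 0.014     ]
plate front [ 0.52146018 -0.02918389  0.014     ]
plate right [7.36097157e-01 6.79398568e-04 1.40000000e-02]
tang [ 0.396549   -0.32966586  0.005     ]
nose [ 0.55540114 -0.29120152  0.005     ]
bar [(array([260.4, 265.3]), 0.75, array([ 0.457, -0.154])), (array([206.2, 181.1]), 0.69, array([0.433, 0.367])), (array([281.8, 295. ]), 0.48, array([ 0.47 , -0.301]))]
bar_tip [(array([284. , 264.5]), 0.7, array([ 0.531, -0.181])), (array([306.7, 284.3]), 0.6, array([ 0.562, -0.29 ])), (array([248.5, 170.9]), 0.47, array([0.616, 0.369])), (array([205.6, 180.1]), 0.25, array([0.433, 0.374]))]
hole_1 [(array([258. , 214.4]), 0.87, array([0.528, 0.045])), (array([259.1, 208.1]), 0.85, array([0.545, 0.077])), (array([279. , 209.3]), 0.83, array([0.61 , 0.043])), (array([269.6, 219.3]), 0.77, array([0.556, 0.004])), (array([278.7, 219.4]), 0.65, array([ 0.586, -0.009])), (array([268.5, 202.3]), 0.56, array([0.59 , 0.095]))]
jack_axis [(array([267.6, 213. ]), 0.75, array([0.563, 0.039])), (array([265.4, 173.9]), 0.69, array([0.648, 0.266]))]
collar [(array([268.7, 209.9]), 0.61, array([0.574, 0.054])), (array([263.9, 172.7]), 0.2, array([0.646, 0.275]))]
piston [(array([244.9, 173.7]), 0.38, array([0.597, 0.362]))]
bolt [(array([270.5, 221. ]), 0.49, array([0.578, 0.047])), (array([264.8, 174.1]), 0.43, array([0.672, 0.329])), (array([267.9, 206.9]), 0.24, array([0.601, 0.127]))]
feeler_set [(array([313.7, 227.5]), 0.54, array([ 0.709, -0.046]))]
lock_nut [(array([309.2, 329. ]), 0.31, array([ 0.487, -0.459]))]
piston [(array([171.5, 268.9]), 0.96, array([0.604, 0.35 ])), (array([153.3, 326. ]), 0.4, array([0.472, 0.498]))]
bolt [(array([155.2, 330.2]), 0.47, array([0.457, 0.501])), (array([168.9, 256. ]), 0.45, array([0.651, 0.331]))]
ram []
[262.4, 284.3, 300.7, 308.9] 0.57 143
[233.5, 260.4, 289.8, 272.8] 0.5 170
```

View pics/close.png

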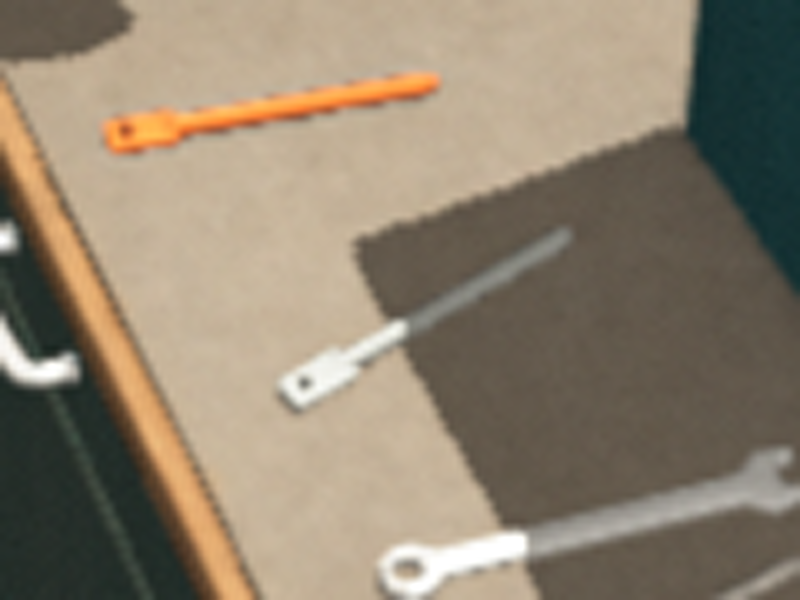

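The crop shows the steel bar with its tang at the lower left, (262–270, 306), and its nose at (306,284). It is in shadow, and the orange one is the look-alike. I'll move above the steel bar.

```bash
python3 -m inch '[{"wz":0.12,"tx":-4,"ty":-21,"tz":-6},{"wz":0.12,"tx":-4,"ty":-21,"tz":-6},{"wz":0.12,"tx":-4,"ty":-21,"tz":-6},{"wz":0.12,"tx":-4,"ty":-21,"tz":-6},{"wz":0.12,"tx":-4,"ty":-21,"tz":-6},{"wz":0.12,"tx":-4,"ty":-21,"tz":-6},{"wz":0.12,"tx":-4,"ty":-21,"tz":-6},{"wz":0.12,"tx":-4,"ty":-21,"tz":-6}]' 60
python3 -m inch '[{"wz":0.12,"tx":-4,"ty":-21,"tz":-6},{"wz":0.12,"tx":-4,"ty":-21,"tz":-6},{"wz":0.12,"tx":-4,"ty":-21,"tz":-6},{"wz":0.12,"tx":-4,"ty":-21,"tz":-6},{"wz":0.12,"tx":-4,"ty":-21,"tz":-6},{"wz":0.12,"tx":-4,"ty":-21,"tz":-6},{"wz":0.12,"tx":-4,"ty":-21},{"jaw":50}]'
python3 - <<'E'
from h import *
f=imaging.grab_frame('wrist');save('w1',f['image']);print(f['origin'],f['attitude'],arm.get_state()['joint_positions'])
for l in('bar','bar_tip'):
    for r in finder.pinpoint(l,'wrist')[:4]:print(l,r['position'],r['conf'],onz(f,r['position'],.005))
for r in finder.trace('bar','wrist'):
    print(r['conf'],r['bbox'])
    ys,xs=np.nonzero(r['mask']);P=np.array([onz(f,p,.005)[:2] for p in zip(xs,ys)]);m=P.mean(0);u,s,v=np.linalg.svd(P-m,full_matrices=False);t=(P-m)@v[0];print(m,np.degrees(np.arctan2(v[0][1],v[0][0])),m+v[0]*t.min(),m+v[0]*t.max())
g=imaging.grab_frame('scene')
for l in('jack_axis','hole_1','ram','collar'):
    print(l,[(np.round(r['position'],1),round(r['conf'],2),np.round(onz(g,r['position'],.091 if l=='ram' else .049)[:2],3)) for r in finder.pinpoint(l,'scene')[:7]])
E
```

```text
[0.52536672 0.08275945 0.38441922] [-3.21153042e-01 -5.27921282e-06 -3.58701065e-04] [-2.23391837e-01  3.12903747e-01  1.49773737e+00 -1.30646064e-05
  1.33098553e+00 -2.23422666e-01]
bar [235.3, 283.7] 0.81 [ 0.45591833 -0.15379566  0.005     ]
bar [255.9, 375.1] 0.79 [ 0.47896964 -0.31169838  0.005     ]
bar [347.4, 185.5] 0.66 [ 0.59942033 -0.0168014   0.005     ]
bar_tip [308.1, 358.7] 0.92 [ 0.55703504 -0.28078386  0.005     ]
bar_tip [293.7, 293.1] 0.8 [ 0.5350152  -0.16854832  0.005     ]
0.82 [203.4, 278.3, 298.0, 295.4]
[ 0.47264175 -0.16077899] -8.767118152099108 [ 0.41085846 -0.15125074] [ 0.53854209 -0.17094218]
0.65 [198.3, 360.4, 308.4, 392.7]
[ 0.4690448  -0.31124153] -165.57267860092958 [ 0.55659515 -0.28871791] [ 0.39012826 -0.33154397]
jack_axis [(array([257.2, 217.6]), 0.81, array([0.558, 0.03 ])), (array([256.5, 228.6]), 0.31, array([0.524, 0.059]))]
hole_1 [(array([252.7, 227.2]), 0.75, array([0.537, 0.065])), (array([270.3, 212.7]), 0.67, array([ 0.545, -0.017])), (array([257.7, 207.9]), 0.66, array([0.588, 0.003])), (array([263.1, 222.1]), 0.64, array([0.531, 0.026])), (array([248.2, 212.1]), 0.57, array([0.595, 0.039])), (array([242.8, 220.6]), 0.56, array([0.579, 0.074]))]
ram []
collar [(array([253.7, 216.1]), 0.72, array([0.57 , 0.035]))]$[0]: bad value
$[0]: bad value
```

View pics/w1.png

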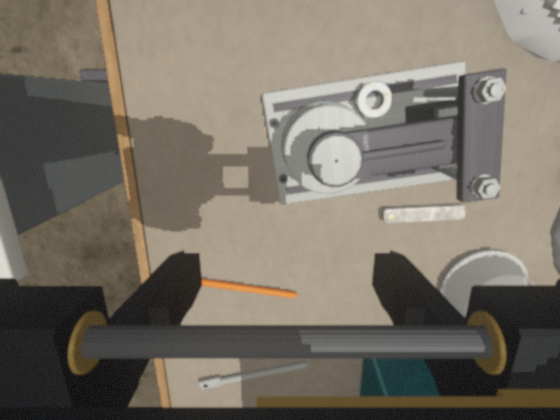

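The inch tool wants every key in each row, so nothing has moved yet. This wrist view already shows the fixture from above: the plate's corners are at (263,94), (285,203) and (462,64), the boss is at (336,160), and the steel bar runs from (203,383) to (306,365).

```bash
python3 - <<'E'
from h import *
f=imaging.grab_frame('wrist')
for p,z in(((263,94),.014),((285,203),.014),((462,64),.014),((336,160),.12),((325,148),.066)):print(p,onz(f,p,z))
for l in('jack_axis','hole_1','collar','ram'):
    print(l,[(np.round(r['position'],1),round(r['conf'],2),np.round(onz(f,r['position'],.091 if l=='ram' else .049)[:2],3)) for r in finder.pinpoint(l,'wrist')[:7]])
E
python3 -m inch '[{"wx":0,"wy":0,"wz":0.12,"tx":-4,"ty":-21,"tz":-6,"jaw":88},{"wx":0,"wy":0,"wz":0.12,"tx":-4,"ty":-21,"tz":-6,"jaw":88},{"wx":0,"wy":0,"wz":0.12,"tx":-4,"ty":-21,"tz":-6,"jaw":88},{"wx":0,"wy":0,"wz":0.12,"tx":-4,"ty":-21,"tz":-6,"jaw":88},{"wx":0,"wy":0,"wz":0.12,"tx":-4,"ty":-21,"tz":-6,"jaw":88},{"wx":0,"wy":0,"wz":0.12,"tx":-4,"ty":-21,"tz":-6,"jaw":88},{"wx":0,"wy":0,"wz":0.12,"tx":-4,"ty":-21,"tz":-6,"jaw":88},{"wx":0,"wy":0,"wz":0.12,"tx":-4,"ty":-21,"tz":-6,"jaw":60}]' 60
python3 -m inch '[{"wx":0,"wy":0,"wz":0.12,"tx":-4,"ty":-21,"tz":-6,"jaw":60},{"wx":0,"wy":0,"wz":0.12,"tx":-4,"ty":-21,"tz":-6,"jaw":60},{"wx":0,"wy":0,"wz":0.12,"tx":-4,"ty":-21,"tz":-6,"jaw":60},{"wx":0,"wy":0,"wz":0.12,"tx":-4,"ty":-21,"tz":-6,"jaw":60},{"wx":0,"wy":0,"wz":0.12,"tx":-4,"ty":-21,"tz":-6,"jaw":60},{"wx":0,"wy":0,"wz":0.12,"tx":-4,"ty":-21,"tz":-6,"jaw":60}]' 60
python3 - <<'E'
from h import *
f=imaging.grab_frame('wrist');save('w2',f['image']);print(f['origin'],f['attitude'],arm.get_state()['joint_positions'])
for l in('bar','bar_tip'):
    for r in finder.pinpoint(l,'wrist')[:4]:print(l,r['position'],r['conf'],onz(f,r['position'],.005))
for r in finder.trace('bar','wrist'):
    print(r['conf'],r['bbox'])
    ys,xs=np.nonzero(r['mask']);P=np.array([onz(f,p,.005)[:2] for p in zip(xs,ys)]);m=P.mean(0);u,s,v=np.linalg.svd(P-m,full_matrices=False);t=(P-m)@v[0];print(m,np.degrees(np.arctan2(v[0][1],v[0][0])),m+v[0]*t.min(),m+v[0]*t.max())
E
```

```text
(263, 94) [0.49971042 0.08832944 0.014     ]
(285, 203) [ 0.52341513 -0.03627123  0.014     ]
(462, 64) [0.71112514 0.11824428 0.014     ]
(336, 160) [0.56624851 0.03514913 0.12      ]
(325, 148) [0.56319142 0.03731558 0.066     ]
jack_axis [(array([325.9, 147. ]), 0.72, array([0.566, 0.036]))]
hole_1 [(array([306.8, 186.2]), 0.95, array([ 0.547, -0.006])), (array([283.3, 147.4]), 0.8, array([0.522, 0.036])), (array([304.4, 110.8]), 0.75, array([0.543, 0.072])), (array([343.3, 185.4]), 0.59, array([ 0.586, -0.005])), (array([347.5, 112.5]), 0.55, array([0.586, 0.07 ]))]
collar [(array([328.7, 148.9]), 0.84, array([0.569, 0.034]))]
ram [(array([325.8, 148.2]), 0.64, array([0.561, 0.041]))]
time: 3.02
eef_pos: [0.4921, -0.1715, 0.1904]
ee_rot: [3.138, 0.001, 2.568]
contact_force: [-0.1, 0.7, -0.2]
opening: 0.946
time: 3.52
eef_pos: [0.4662, -0.304, 0.1528]
ee_rot: [3.138, 0.002, -2.965]
contact_force: [-0.4, -0.4, -0.3]
opening: 0.681
[ 0.38547152 -0.31828708  0.29833826] [-0.32268662 -0.00281161  1.74667063] [-0.79503612  0.46427316  1.51685436  0.00275495  1.16259664 -2.55099392]
bar [278.1, 197.2] 0.88 [ 0.47431024 -0.30987197  0.005     ]
bar [436.6, 205.0] 0.88 [ 0.45547896 -0.15834155  0.005     ]
bar_tip [287.3, 272.8] 0.95 [ 0.55317209 -0.28688935  0.005     ]
bar_tip [394.2, 275.4] 0.81 [ 0.53694215 -0.17704752  0.005     ]
0.83 [261.2, 104.7, 289.2, 275.4]
[ 0.45517553 -0.3147643 ] 14.276892553114651 [ 0.39177286 -0.3308982 ] [ 0.55619832 -0.28905729]
0.77 [399.1, 119.9, 491.7, 276.3]
[ 0.44013754 -0.15555493] -9.091994319470906 [ 0.37280893 -0.14478028] [ 0.54009259 -0.17155081]
```

```bash
python3 -m inch '[{"wx":0,"wy":0,"wz":0.073,"tx":-10,"ty":-9,"tz":-25,"jaw":50},{"wx":0,"wy":0,"wz":0,"tx":0,"ty":0,"tz":-30,"jaw":50},{"wx":0,"wy":0,"wz":0,"tx":0,"ty":0,"tz":-30,"jaw":50},{"wx":0,"wy":0,"wz":0,"tx":0,"ty":0,"tz":-30,"jaw":50},{"wx":0,"wy":0,"wz":0,"tx":0,"ty":0,"tz":-15,"jaw":40},{"wx":0,"wy":0,"wz":0,"tx":0,"ty":0,"tz":0,"jaw":40}]' 60; python3 -c "
from h import *
s=arm.get_state();print(np.round(s['eef_pos'],4),s['ee_rot'],s['contact_force'])"
```

```text
time: 4.22
eef_pos: [0.4596, -0.3068, 0.0231]
ee_rot: [-3.138, 0.008, -2.907]
contact_force: [-0.1, -0.8, 0.1]
opening: 0.46
[ 0.4596 -0.3068  0.0231] [-3.13788746  0.00773314 -2.90738458] [-0.07642996 -0.84612469  0.13489656]
```

```bash
python3 -m inch '[{"wx":0,"wy":0,"wz":0.02,"tx":-4,"ty":-7,"tz":-10,"jaw":40},{"wx":0,"wy":0,"wz":0,"tx":-1,"ty":-1,"tz":-9,"jaw":40},{"wx":0,"wy":0,"wz":0,"tx":0,"ty":0,"tz":-3,"jaw":30},{"wx":0,"wy":0,"wz":0,"tx":0,"ty":0,"tz":-1,"jaw":20},{"wx":0,"wy":0,"wz":0,"tx":0,"ty":0,"tz":0,"jaw":5},{"wx":0,"wy":0,"wz":0,"tx":0,"ty":0,"tz":0,"jaw":5},{"wx":0,"wy":0,"wz":0,"tx":0,"ty":0,"tz":0,"jaw":5},{"wx":0,"wy":0,"wz":0,"tx":0,"ty":0,"tz":0,"jaw":5}]' 60; python3 -c "
from h import *
s=arm.get_state();print(np.round(s['eef_pos'],4),s['ee_rot'],s['contact_force'])"
```

```text
time: 4.88
eef_pos: [0.4585, -0.3128, 0.0051]
ee_rot: [-3.132, 0.012, -2.89]
contact_force: [0.5, -0.1, -0.5]
opening: 0.087
[ 0.4585 -0.3128  0.0051] [-3.13190405  0.01181084 -2.8904671 ] [ 0.49457773 -0.08509146 -0.53495955]
```

```bash
python3 -m inch '[{"wx":0,"wy":0,"wz":0,"tx":0,"ty":0,"tz":0,"jaw":30},{"wx":0,"wy":0,"wz":0,"tx":0,"ty":0,"tz":0,"jaw":30},{"wx":-0.01,"wy":-0.01,"wz":0.01,"tx":-1,"ty":0,"tz":-4,"jaw":30},{"wx":0,"wy":0,"wz":0,"tx":0,"ty":0,"tz":0,"jaw":5},{"wx":0,"wy":0,"wz":0,"tx":0,"ty":0,"tz":0,"jaw":0},{"wx":0,"wy":0,"wz":0,"tx":0,"ty":0,"tz":0,"jaw":0},{"wx":0,"wy":0,"wz":0,"tx":0,"ty":0,"tz":0,"jaw":0},{"wx":0,"wy":0,"wz":0,"tx":0,"ty":0,"tz":0,"jaw":0}]' 60; python3 -m inch '[{"wx":0,"wy":0,"wz":0,"tx":0,"ty":0,"tz":0,"jaw":0},{"wx":0,"wy":0,"wz":0,"tx":0,"ty":0,"tz":0,"jaw":0}]'
```

```text
time: 5.55
eef_pos: [0.4581, -0.3132, 0.0024]
ee_rot: [-3.119, 0.02, -2.881]
contact_force: [0.1, 0.1, -1.6]
opening: 0.093
time: 5.72
eef_pos: [0.458, -0.3132, 0.0023]
ee_rot: [-3.119, 0.019, -2.882]
contact_force: [-0.1, 0.3, -2.0]
opening: 0.091
```

```bash
python3 -m inch '[{"wx":0,"wy":0,"wz":0,"tx":0,"ty":0,"tz":25,"jaw":0},{"wx":0,"wy":0,"wz":0,"tx":0,"ty":0,"tz":35,"jaw":0},{"wx":0,"wy":0,"wz":-0.04,"tx":-12,"ty":20,"tz":35,"jaw":0},{"wx":0,"wy":0,"wz":-0.04,"tx":-13,"ty":30,"tz":5,"jaw":0},{"wx":0,"wy":0,"wz":-0.04,"tx":-13,"ty":30,"tz":0,"jaw":0},{"wx":0,"wy":0,"wz":-0.04,"tx":-13,"ty":30,"tz":0,"jaw":0},{"wx":0,"wy":0,"wz":-0.04,"tx":0,"ty":30,"tz":0,"jaw":0},{"wx":0,"wy":0,"wz":-0.04,"tx":0,"ty":30,"tz":0,"jaw":0}]' 60
python3 -m inch '[{"wx":0,"wy":0,"wz":0,"tx":0,"ty":30,"tz":0,"jaw":0},{"wx":0,"wy":0,"wz":0,"tx":0,"ty":30,"tz":0,"jaw":0},{"wx":0,"wy":0,"wz":0,"tx":0,"ty":30,"tz":0,"jaw":0},{"wx":0,"wy":0,"wz":0,"tx":0,"ty":30,"tz":0,"jaw":0},{"wx":0,"wy":0,"wz":0,"tx":0,"ty":30,"tz":0,"jaw":0},{"wx":0,"wy":0,"wz":0,"tx":0,"ty":0,"tz":0,"jaw":0}]'
cat > look.py <<'E'
from h import *
import sys
s=arm.get_state()
print('t',s['time'],'tcp',np.round(s['eef_pos'],4),'d',round(np.degrees(s['ee_rot'][2])%360-180,2),'op',s['opening'],'j6',s['joint_positions'][5])
rt=R.from_euler('xyz',s['ee_rot']);print('untilt',np.round((R.from_euler('xyz',[np.pi,0,s['ee_rot'][2]])*rt.inv()).as_rotvec(),3))
f=imaging.grab_frame('wrist')
for l,z in(('hole_1',.049),('jack_axis',.049),('bar_tip',float(sys.argv[2]))):
    for r in finder.pinpoint(l,'wrist')[:7]:
        if r['conf']>.3:print(l,np.round(r['position'],1),round(r['conf'],2),np.round(onz(f,r['position'],z)[:2],4))
save(sys.argv[1],f['image'])
E
python3 look.py w3 0.095
```

```text
time: 6.38
eef_pos: [0.4035, -0.1413, 0.1061]
ee_rot: [-3.118, 0.023, -3.139]
contact_force: [0.4, 0.0, -0.9]
opening: 0.093
time: 6.88
eef_pos: [0.401, 0.0193, 0.1072]
ee_rot: [-3.118, 0.024, -3.14]
contact_force: [-0.1, -0.0, -2.7]
opening: 0.092
t 6.8833 tcp [0.401  0.0193 0.1072] d 0.06 op 0.0924932291941562 j6 -1.7919655333262299
untilt [0.024 0.024 0.   ]
hole_1 [260.6 384.8] 0.88 [ 0.547  -0.0032]
hole_1 [301.8 363.2] 0.8 [0.5229 0.0308]
jack_axis [302.8 401.7] 0.75 [0.5652 0.0323]
bar_tip [ 91.9 335. ] 0.64 [ 0.4566 -0.0998]
```

View pics/w3.png

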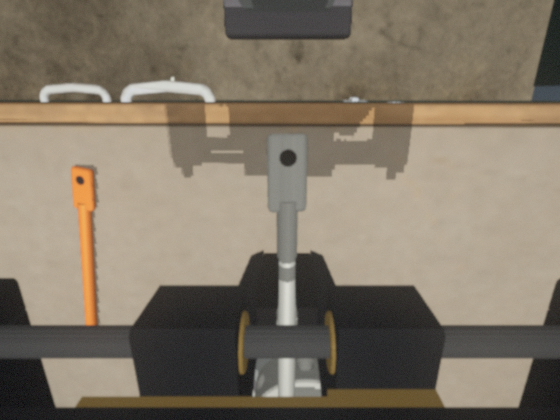

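The bar is held square, with the tang at (288,160) and the shaft along column 287. Hole mouths show at (302,363) and (261,385). I'll check for bias by measuring the bar and the holes in the same views.

```bash
python3 - <<'E'
from h import *
s=arm.get_state();f=imaging.grab_frame('wrist')
for p in((288,160),(287.5,240),(287,300),(287,380)):print(p,onz(f,p,s['eef_pos'][2]+.003))
g=imaging.grab_frame('side')
for l,z in(('hole_1',.049),('jack_axis',.049),('bar_tip',.11),('collar',.049)):
    for r in finder.pinpoint(l,'side')[:8]:
        if r['conf']>.3:print(l,np.round(r['position'],1),round(r['conf'],2),np.round(onz(g,r['position'],z)[:2],4))
print(proj(g,[.401+.103,.0193,.110]),proj(g,[.401-.067,.0193,.110]))
save('s3',cv2.resize(g['image'][150:270,200:360],(800,600),interpolation=cv2.INTER_CUBIC))
E
```

```text
(288, 160) [0.34548064 0.01640655 0.11020342]
(287.5, 240) [0.38454347 0.01606612 0.11020342]
(287, 300) [0.4189772  0.01570107 0.11020342]
(287, 380) [0.47382516 0.01550458 0.11020342]
hole_1 [259.2 215.5] 0.89 [0.5301 0.0378]
hole_1 [268.6 221.2] 0.84 [ 0.5491 -0.004 ]
hole_1 [259.4 206.5] 0.74 [0.5499 0.0849]
hole_1 [268.7 204.7] 0.73 [0.5854 0.0816]
hole_1 [280.5 218.7] 0.73 [ 0.5934 -0.0075]
hole_1 [280.6 206.8] 0.63 [0.6208 0.0538]
hole_1 [267.9 211.5] 0.53 [0.5675 0.0466]
jack_axis [268.4 211.1] 0.65 [0.5701 0.048 ]
bar_tip [281.2 263.6] 0.61 [ 0.4797 -0.2684]
bar_tip [256.7 207.4] 0.57 [0.5116 0.0138]
collar [271.3 210.7] 0.76 [0.5807 0.0461]
[254.07708454 207.00780935] [207.02880519 219.15488895]
```

View pics/s3.png

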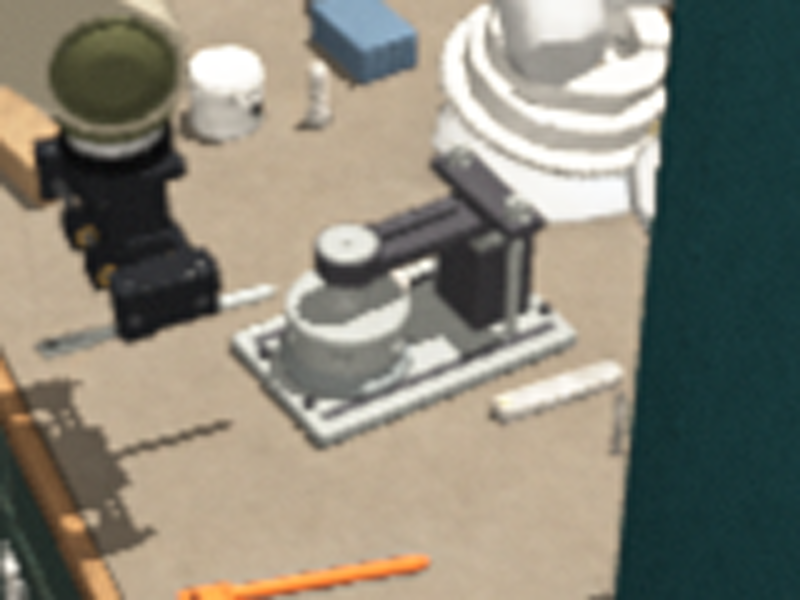

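```bash
python3 -m inch '[{"wx":0,"wy":0,"wz":0.02,"tx":4,"ty":8,"tz":-25,"jaw":0},{"wx":0,"wy":0,"wz":0.005,"tx":2,"ty":5,"tz":-25,"jaw":0},{"wx":0,"wy":0,"wz":0,"tx":0,"ty":2,"tz":-14,"jaw":0},{"wx":0,"wy":0,"wz":0,"tx":0,"ty":0,"tz":0,"jaw":0}]' 60
python3 look.py w4 0.049
python3 - <<'E'
from h import *
f=imaging.grab_frame('wrist')
save('w4c',cv2.resize(f['image'][240:420,160:400],(800,600),interpolation=cv2.INTER_CUBIC))
g=imaging.grab_frame('side')
for l,z in(('hole_1',.049),('bar_tip',.049)):
    for r in finder.pinpoint(l,'side')[:8]:
        if r['conf']>.3:print(l,np.round(r['position'],1),round(r['conf'],2),np.round(onz(g,r['position'],z)[:2],4))
E
```

```text
time: 7.72
eef_pos: [0.4094, 0.0288, 0.042]
ee_rot: [-3.116, 0.029, -3.122]
contact_force: [0.0, 0.5, -1.4]
opening: 0.091
t 7.7167 tcp [0.4094 0.0288 0.042 ] d 1.11 op 0.09088369498841416 j6 -1.7726179009288086
untilt [0.025 0.03  0.   ]
hole_1 [280.3 207.8] 0.77 [0.6174 0.0489]
hole_1 [269.  206.1] 0.73 [0.5832 0.0737]
hole_1 [270.1 219.8] 0.67 [0.5569 0.001 ]
hole_1 [279.  215.7] 0.66 [0.5951 0.0097]
hole_1 [306.2 357.4] 0.65 [ 0.4238 -0.5656]
hole_1 [259.9 204.5] 0.57 [0.556 0.095]
bar_tip [284.8 262.6] 0.63 [ 0.5179 -0.2136]
bar_tip [254.7 217.1] 0.59 [0.512  0.0357]
bar_tip [277.5 218.2] 0.46 [ 0.5846 -0.0009]
```

View pics/w4c.png

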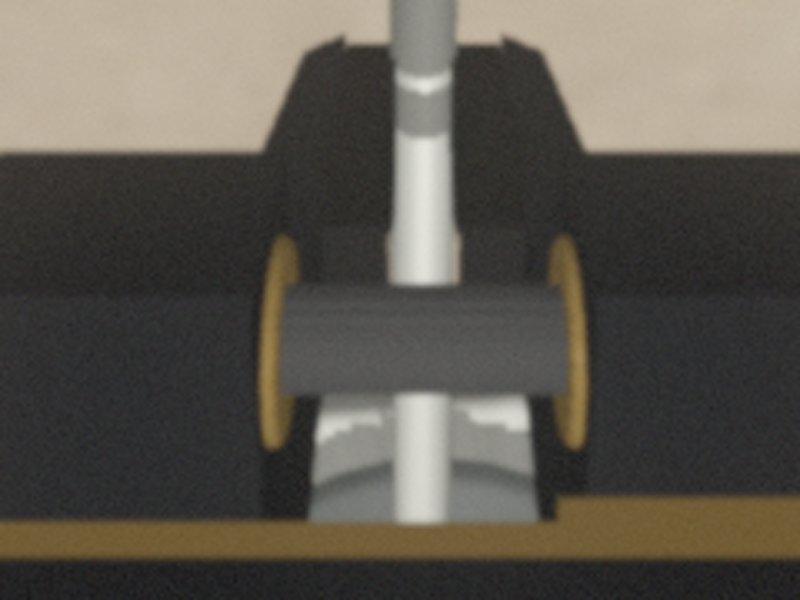

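```bash
python3 -m inch '[{"wx":0.003,"wy":0.010,"wz":0.005,"tx":0,"ty":4,"tz":4,"jaw":0},{"wx":0,"wy":0,"wz":0,"tx":0,"ty":1,"tz":1,"jaw":0},{"wx":0,"wy":0,"wz":0,"tx":0,"ty":0,"tz":0,"jaw":0}]' 60
cat > st.py <<'E'
from h import *
A=np.array([.565,.0365])
s=arm.get_state();p=s['eef_pos'];q=p[:2]-A;F=s['contact_force'];M=s['ft_torque']
rt=R.from_euler('xyz',s['ee_rot'])
print('tcp',np.round(p*1e3,1),'d',round(np.degrees(s['ee_rot'][2])%360-180,2),'az-180',round(np.degrees(np.arctan2(-q[1],-q[0])),2),'r',round(np.hypot(*q)*1e3,1),'untilt',np.round((R.from_euler('xyz',[np.pi,0,s['ee_rot'][2]])*rt.inv()).as_rotvec(),3),'F',np.round(F,1),'M',np.round(M,2),'Tz',round(q[0]*F[1]-q[1]*F[0]+M[2],3),'op',round(s['opening'],3),'j6',round(s['joint_positions'][5],2))
E
python3 st.py
```

```text
time: 8.37
eef_pos: [0.4114, 0.0333, 0.0508]
ee_rot: [-3.117, 0.027, -3.118]
contact_force: [0.0, -0.1, -1.6]
opening: 0.095
tcp [411.4  33.3  50.8] d 1.37 az-180 1.2 r 153.7 untilt [0.024 0.027 0.   ] F [ 0.  -0.1 -1.6] M [ 0.11 -0.03  0.03] Tz 0.05 op 0.095 j6 -1.77
```

```bash
python3 -m inch '[{"wx":0,"wy":0.005,"wz":0,"tx":0,"ty":0,"tz":-4,"jaw":0},{"wx":0,"wy":0,"wz":0,"tx":0,"ty":0,"tz":0,"jaw":0},{"wx":0,"wy":0,"wz":0,"tx":0,"ty":0,"tz":0,"jaw":0}]' 60
python3 st.py
```

```text
time: 8.62
eef_pos: [0.4115, 0.0331, 0.0466]
ee_rot: [-3.117, 0.022, -3.118]
contact_force: [-0.3, 0.3, -0.3]
opening: 0.091
tcp [411.5  33.1  46.6] d 1.36 az-180 1.29 r 153.6 untilt [0.024 0.023 0.   ] F [-0.3  0.3 -0.3] M [ 0.08 -0.07  0.02] Tz -0.023 op 0.091 j6 -1.77
```

Well aligned with the estimate. I'll advance gently and watch the force.

```bash
python3 -m inch '[{"wx":0,"wy":0,"wz":0,"tx":5,"ty":0.1,"tz":0,"jaw":0},{"wx":0,"wy":0,"wz":0,"tx":5,"ty":0.1,"tz":0,"jaw":0},{"wx":0,"wy":0,"wz":0,"tx":3,"ty":0.1,"tz":0,"jaw":0},{"wx":0,"wy":0,"wz":0,"tx":0,"ty":0,"tz":0,"jaw":0}]' 60
python3 st.py
```

```text
time: 8.95
eef_pos: [0.4258, 0.0332, 0.0462]
ee_rot: [-3.117, 0.022, -3.118]
contact_force: [0.4, -0.4, -1.3]
opening: 0.09
tcp [425.8  33.2  46.2] d 1.34 az-180 1.37 r 139.2 untilt [0.024 0.023 0.   ] F [ 0.4 -0.4 -1.3] M [ 0.15 -0.06 -0.02] Tz 0.045 op 0.09 j6 -1.76
```

```bash
python3 -m inch '[{"wx":0,"wy":0,"wz":0,"tx":5,"ty":0.1,"tz":0,"jaw":0},{"wx":0,"wy":0,"wz":0,"tx":5,"ty":0.1,"tz":0,"jaw":0},{"wx":0,"wy":0,"wz":0,"tx":4,"ty":0.1,"tz":0,"jaw":0},{"wx":0,"wy":0,"wz":0,"tx":2,"ty":0,"tz":0,"jaw":0},{"wx":0,"wy":0,"wz":0,"tx":0,"ty":0,"tz":0,"jaw":0}]' 60
python3 st.py
```

```text
time: 9.37
eef_pos: [0.4434, 0.0333, 0.0459]
ee_rot: [-3.117, 0.021, -3.119]
contact_force: [-1.0, -1.1, -1.0]
opening: 0.086
tcp [443.4  33.3  45.9] d 1.31 az-180 1.52 r 121.6 untilt [0.024 0.021 0.   ] F [-1.  -1.1 -1. ] M [-0.06  0.05 -0.08] Tz 0.051 op 0.086 j6 -1.75
```

```bash
python3 -m inch '[{"wx":0,"wy":0,"wz":-0.07,"tx":0,"ty":8.5,"tz":0,"jaw":0},{"wx":0,"wy":0,"wz":-0.07,"tx":0.7,"ty":8.5,"tz":0,"jaw":0},{"wx":0,"wy":0,"wz":-0.07,"tx":1.3,"ty":8.4,"tz":0,"jaw":0},{"wx":0,"wy":0,"wz":-0.07,"tx":1.8,"ty":8.3,"tz":0,"jaw":0}]' 60
python3 st.py
```

```text
time: 9.7
eef_pos: [0.4476, 0.0651, 0.046]
ee_rot: [-3.114, 0.021, 2.871]
contact_force: [-1.1, -11.0, -0.8]
opening: 0.094
tcp [447.6  65.1  46. ] d -15.53 az-180 -13.67 r 120.9 untilt [0.033 0.013 0.   ] F [ -1.1 -11.   -0.8] M [-1.63 -0.   -0.62] Tz 0.695 op 0.094 j6 -1.37
```

```bash
python3 -m inch '[{"wx":0,"wy":0,"wz":-0.06,"tx":2.3,"ty":8.2,"tz":0,"jaw":0},{"wx":0,"wy":0,"wz":-0.065,"tx":2.8,"ty":8,"tz":0,"jaw":0},{"wx":0,"wy":0,"wz":-0.07,"tx":3.4,"ty":7.8,"tz":0,"jaw":0},{"wx":0,"wy":0,"wz":-0.07,"tx":3.9,"ty":7.6,"tz":0,"jaw":0},{"wx":0,"wy":0,"wz":-0.07,"tx":4.4,"ty":7.2,"tz":0,"jaw":0}]' 60
python3 st.py
```

```text
time: 10.12
eef_pos: [0.4634, 0.1008, 0.0456]
ee_rot: [-3.104, 0.02, 2.515]
contact_force: [-2.7, -9.6, -0.6]
opening: 0.091
tcp [463.4 100.8  45.6] d -35.89 az-180 -32.32 r 120.2 untilt [ 0.043 -0.006  0.   ] F [-2.7 -9.6 -0.6] M [-1.44  0.29 -0.32] Tz 0.832 op 0.091 j6 -0.92
```

```bash
python3 -m inch '[{"wx":0,"wy":0,"wz":-0.05,"tx":5.1,"ty":7.4,"tz":0,"jaw":0},{"wx":0,"wy":0,"wz":-0.06,"tx":5.6,"ty":7,"tz":0,"jaw":0},{"wx":0,"wy":0,"wz":-0.06,"tx":6.1,"ty":6.6,"tz":0,"jaw":0},{"wx":0,"wy":0,"wz":-0.065,"tx":6.5,"ty":6.2,"tz":0,"jaw":0},{"wx":0,"wy":0,"wz":-0.065,"tx":6.9,"ty":5.7,"tz":0,"jaw":0}]' 60
python3 st.py; python3 -m inch '[{"wx":0,"wy":0,"wz":-0.06,"tx":7.3,"ty":5.2,"tz":0,"jaw":0},{"wx":0,"wy":0,"wz":0,"tx":0,"ty":0,"tz":0,"jaw":0}]'; python3 st.py
```

```text
time: 10.53
eef_pos: [0.4903, 0.1303, 0.0442]
ee_rot: [-3.087, 0.018, 2.198]
contact_force: [-5.1, -8.7, 0.7]
opening: 0.095
tcp [490.3 130.3  44.2] d -54.09 az-180 -51.46 r 119.9 untilt [ 0.047 -0.033  0.   ] F [-5.1 -8.7  0.7] M [-1.43  0.69 -0.36] Tz 0.764 op 0.095 j6 -0.54
time: 10.7
eef_pos: [0.4963, 0.1348, 0.0435]
ee_rot: [-3.08, 0.017, 2.13]
contact_force: [-5.7, -4.4, 1.3]
opening: 0.09
tcp [496.3 134.8  43.5] d -57.95 az-180 -55.05 r 119.9 untilt [ 0.047 -0.043  0.001] F [-5.7 -4.4  1.3] M [-0.74  0.53 -0.27] Tz 0.588 op 0.09 j6 -0.47
```

```bash
python3 -m inch '[{"wx":0.01,"wy":-0.02,"wz":0.03,"tx":-1.6,"ty":-1.1,"tz":1,"jaw":0},{"wx":0.007,"wy":-0.013,"wz":0,"tx":-2,"ty":3.4,"tz":1,"jaw":0}]' 60
python3 st.py; python3 -m inch '[{"wx":0,"wy":0,"wz":0,"tx":-6,"ty":9,"tz":0,"jaw":0},{"wx":0,"wy":0,"wz":0,"tx":-6.5,"ty":10,"tz":0,"jaw":0},{"wx":0,"wy":0,"wz":0,"tx":-6.5,"ty":10,"tz":0,"jaw":0},{"wx":0,"wy":0,"wz":0,"tx":-5,"ty":8,"tz":0,"jaw":0},{"wx":0,"wy":0,"wz":0,"tx":0,"ty":0,"tz":0,"jaw":0}]'; python3 st.py
```

```text
time: 10.87
eef_pos: [0.4918, 0.1362, 0.0447]
ee_rot: [-3.113, 0.02, 2.159]
contact_force: [-2.3, -4.8, -0.9]
opening: 0.09
tcp [491.8 136.2  44.7] d -56.27 az-180 -53.72 r 123.7 untilt [ 0.032 -0.013  0.   ] F [-2.3 -4.8 -0.9] M [-0.73  0.17 -0.31] Tz 0.27 op 0.09 j6 -0.51
time: 11.28
eef_pos: [0.465, 0.176, 0.0444]
ee_rot: [-3.113, 0.019, 2.159]
contact_force: [-0.7, -0.8, -1.9]
opening: 0.092
tcp [465.  176.   44.4] d -56.3 az-180 -54.37 r 171.6 untilt [ 0.032 -0.013  0.   ] F [-0.7 -0.8 -1.9] M [ 0.05 -0.02 -0.02] Tz 0.159 op 0.092 j6 -0.42
```

```bash
python3 -m inch '[{"wx":0,"wy":0,"wz":0.118,"tx":-14,"ty":-9,"tz":0,"jaw":0},{"wx":0,"wy":0,"wz":0.118,"tx":-13,"ty":-12,"tz":0,"jaw":0},{"wx":0,"wy":0,"wz":0.118,"tx":-12,"ty":-14,"tz":0,"jaw":0},{"wx":0,"wy":0,"wz":0.118,"tx":-11,"ty":-16,"tz":0,"jaw":0},{"wx":0,"wy":0,"wz":0.118,"tx":-8,"ty":-18,"tz":0,"jaw":0},{"wx":0,"wy":0,"wz":0.118,"tx":-4,"ty":-20,"tz":0,"jaw":0},{"wx":0,"wy":0,"wz":0.118,"tx":-1,"ty":-20,"tz":0,"jaw":0},{"wx":0,"wy":0,"wz":0.118,"tx":0,"ty":-20,"tz":0,"jaw":0}]' 60; python3 -m inch '[{"wx":0,"wy":0,"wz":0.118,"tx":0,"ty":-19,"tz":0,"jaw":0},{"wx":0,"wy":0,"wz":0,"tx":0,"ty":0,"tz":0,"jaw":0},{"wx":0,"wy":0,"wz":0,"tx":0,"ty":0,"tz":0,"jaw":0}]'
python3 st.py; python3 - <<'E'
from h import *
for c in('side','scene'):
  g=imaging.grab_frame(c)
  for l,z in(('hole_1',.049),('bar_tip',.049),('jack_axis',.049)):
    for r in finder.pinpoint(l,c)[:8]:
        if r['conf']>.3:print(c,l,np.round(r['position'],1),round(r['conf'],2),np.round(onz(g,r['position'],z)[:2],4))
E
```

```text
time: 11.95
eef_pos: [0.3996, 0.0481, 0.0451]
ee_rot: [-3.116, 0.023, -3.131]
contact_force: [-0.2, 0.2, -1.2]
opening: 0.091
time: 12.2
eef_pos: [0.4003, 0.0259, 0.0457]
ee_rot: [-3.115, 0.025, -3.004]
contact_force: [0.1, 0.4, -1.5]
opening: 0.089
tcp [400.3  25.9  45.7] d 7.88 az-180 3.69 r 165.1 untilt [0.023 0.028 0.   ] F [ 0.1  0.4 -1.5] M [ 0.16 -0.05  0.02] Tz -0.036 op 0.089 j6 -1.91
side hole_1 [267.5 203.4] 0.93 [0.5842 0.0904]
side hole_1 [270.  222.4] 0.82 [ 0.5511 -0.0118]
side hole_1 [275.5 206.3] 0.72 [0.6047 0.0636]
side hole_1 [258.1 220.2] 0.68 [0.5168 0.0152]
side hole_1 [281.2 214.1] 0.55 [0.606  0.0149]
side hole_1 [254.8 208.9] 0.55 [0.5293 0.0784]
side bar_tip [282.  262.4] 0.75 [ 0.5099 -0.2093]
side jack_axis [265.9 210.2] 0.8 [0.5637 0.0562]
scene hole_1 [255.2 227.3] 0.76 [0.531  0.0587]
scene hole_1 [245.3 222. ] 0.74 [0.569  0.0712]
scene hole_1 [257.3 208.1] 0.62 [0.5886 0.0051]
scene hole_1 [245.5 214. ] 0.54 [0.5947 0.0509]
scene hole_1 [268.2 222. ] 0.47 [0.5201 0.0122]
scene jack_axis [254.9 216.7] 0.56 [0.5656 0.0332]
```

```bash
cat > fit.py <<'E'
from h import *
from scipy.optimize import least_squares
def fit(P):
    P=np.array(P);best=None
    for a0 in np.radians(np.arange(0,60,10)):
        def res(x):
            q=P-x[:2];th=np.arctan2(q[:,1],q[:,0]);k=np.round((th-x[2])/(np.pi/3))*np.pi/3+x[2]
            return np.r_[(q-.044*np.c_[np.cos(k),np.sin(k)]).ravel()/.004,(x[:2]-[.564,.0365])/.008]
        r=least_squares(res,[.564,.0365,a0],loss='soft_l1')
        if best is None or r.cost<best.cost:best=r
    a=np.degrees(best.x[2])%60
    return np.round(best.x[:2],4),round(a if a<30 else a-60,1),round(best.cost,1)
if __name__=='__main__':
  for c in('side','scene'):
    P=[]
    for k in range(4):
        g=imaging.grab_frame(c)
        P+=[onz(g,r['position'],.049)[:2] for r in finder.pinpoint('hole_1',c) if r['conf']>.4]
    P=[p for p in P if np.hypot(*(p-[.564,.04]))<.065]
    print(c,len(P),fit(P))
E
python3 fit.py
```

```text
side 24 (array([0.5682, 0.0389]), np.float64(16.5), np.float64(39.6))
scene 20 (array([0.5625, 0.032 ]), np.float64(23.2), np.float64(30.5))
```

```bash
python3 - <<'E'
from h import *
I=[]
for c,(x,y) in(('side',(268,212)),('scene',(255,218))):
    f=imaging.grab_frame(c);im=f['image'].copy()
    w=im[y-38:y+38,x-25:x+25]
    I.append(cv2.resize(w,(395,600),interpolation=cv2.INTER_CUBIC))
save('holes',np.hstack(I))
E
```

```text
(no output)
```

View pics/holes.png

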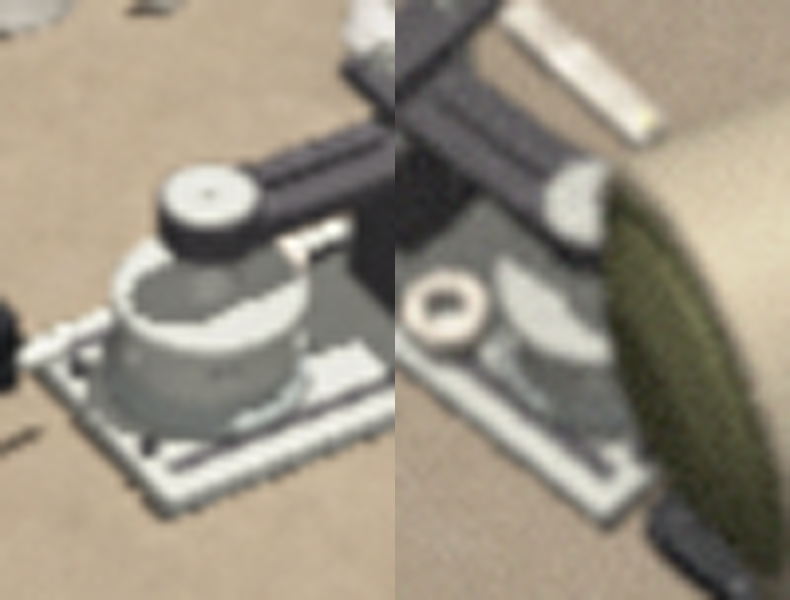

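The holes can't be made out by eye at this scale. I'll raise the wrist camera for a second opinion, as I did at w3.

```bash
python3 -m inch '[{"wx":0,"wy":0,"wz":-0.02,"tx":0,"ty":0,"tz":30,"jaw":0},{"wx":0,"wy":0,"wz":-0.02,"tx":-2,"ty":0,"tz":35,"jaw":0},{"wx":0,"wy":0,"wz":0,"tx":-5,"ty":0,"tz":25,"jaw":0},{"wx":0,"wy":0,"wz":0,"tx":0,"ty":0,"tz":0,"jaw":0},{"wx":0,"wy":0,"wz":0,"tx":0,"ty":0,"tz":0,"jaw":0}]' 60
python3 st.py; python3 look.py w5 0.13;python3 look.py w5 0.13|grep hole
python3 - <<'E'
from h import *
f=imaging.grab_frame('wrist');save('w5c',cv2.resize(f['image'][300:420,200:360],(800,600),interpolation=cv2.INTER_CUBIC))
E
```

```text
time: 13.92
eef_pos: [0.3914, 0.0265, 0.1381]
ee_rot: [-3.116, 0.021, -3.043]
contact_force: [-0.3, 0.4, -1.6]
opening: 0.092
tcp [391.4  26.5 138.1] d 5.65 az-180 3.31 r 173.9 untilt [0.023 0.023 0.   ] F [-0.3  0.4 -1.6] M [0.12 0.   0.  ] Tz -0.077 op 0.092 j6 -1.88
t 13.9167 tcp [0.3914 0.0265 0.1381] d 5.65 op 0.09169026299805186 j6 -1.8788280544800167
untilt [0.023 0.023 0.   ]
hole_1 [321.9 393.6] 0.88 [0.5773 0.0772]
hole_1 [272.1 346.7] 0.69 [0.5264 0.0246]
hole_1 [244.9 406.7] 0.68 [0.6043 0.0039]
hole_1 [314.2 359.2] 0.57 [0.5361 0.0645]
jack_axis [280.5 380.2] 0.87 [0.5654 0.0359]
jack_axis [270.6 347.1] 0.67 [0.527  0.0233]
bar_tip [ 84.4 307.4] 0.97 [ 0.4348 -0.0861]
bar_tip [313.7 359.9] 0.64 [0.4569 0.0496]
bar_tip [281.7 382. ] 0.53 [0.4768 0.0321]
hole_1 [242.5 408. ] 0.89 [0.6024 0.0021]
hole_1 [315.2 360. ] 0.89 [0.534  0.0654]
hole_1 [271.1 349.1] 0.87 [0.5264 0.0241]
hole_1 [321.2 396.7] 0.81 [0.5779 0.0768]
```

View pics/w5c.png

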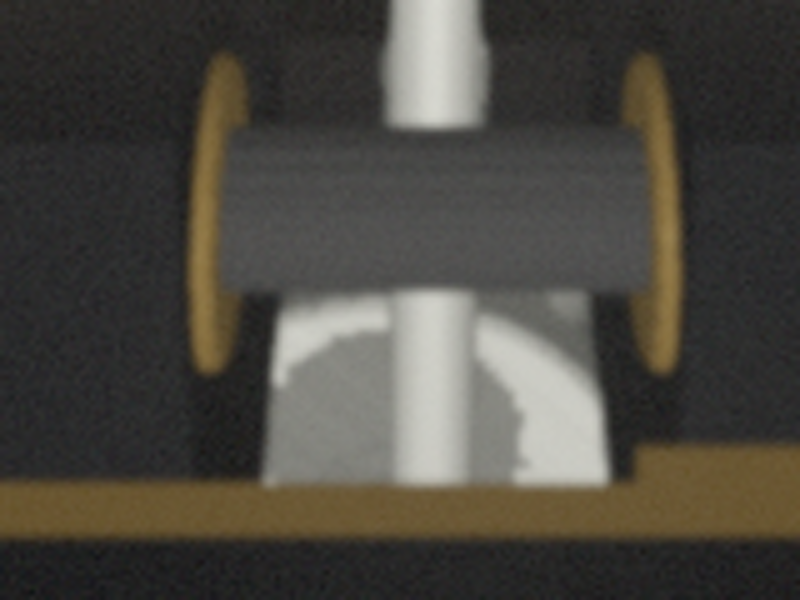

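The hole detections in this view agree with each other: relative to jack_axis (0.565, 0.036), the holes sit at about 16° mod 60. So the collar has turned about 45°. The bar had more play because its nose wasn't fully at the bottom of the hole. I'll go in at az 196°, right to the bottom this time.

```bash
sed -i 's/.0365\])$/.0362])/' st.py; python3 -m inch '[{"wx":0,"wy":0,"wz":0.08,"tx":8,"ty":-12,"tz":-28,"jaw":0},{"wx":0,"wy":0,"wz":0.08,"tx":7,"ty":-12,"tz":-28,"jaw":0},{"wx":0,"wy":0,"wz":0.02,"tx":4,"ty":-8,"tz":-20,"jaw":0},{"wx":0,"wy":0,"wz":0,"tx":0,"ty":-1,"tz":-10,"jaw":0},{"wx":0,"wy":0,"wz":0,"tx":0,"ty":0,"tz":0,"jaw":0},{"wx":0,"wy":0,"wz":0,"tx":0,"ty":0,"tz":0,"jaw":0}]' 60
python3 st.py
```

```text
time: 14.87
eef_pos: [0.4114, -0.0078, 0.0476]
ee_rot: [-3.117, 0.02, -2.853]
contact_force: [-0.7, 0.5, -1.8]
opening: 0.091
tcp [411.4  -7.8  47.6] d 16.51 az-180 15.99 r 159.8 untilt [0.018 0.027 0.   ] F [-0.7  0.5 -1.8] M [ 0.11 -0.01  0.  ] Tz -0.101 op 0.091 j6 -2.15
```

```bash
python3 -m inch '[{"wx":0,"wy":0,"wz":-0.008,"tx":6,"ty":1.7,"tz":-1,"jaw":0},{"wx":0,"wy":0,"wz":0,"tx":6,"ty":1.7,"tz":0,"jaw":0},{"wx":0,"wy":0,"wz":0,"tx":5,"ty":1.4,"tz":0,"jaw":0},{"wx":0,"wy":0,"wz":0,"tx":0,"ty":0,"tz":0,"jaw":0}]' 60
python3 st.py;python3 -m inch '[{"wx":0,"wy":0,"wz":0,"tx":5,"ty":1.4,"tz":0,"jaw":0},{"wx":0,"wy":0,"wz":0,"tx":0,"ty":0,"tz":0,"jaw":0}]';python3 st.py
```

```text
time: 15.2
eef_pos: [0.4313, -0.0022, 0.0489]
ee_rot: [-3.115, 0.024, -2.862]
contact_force: [-0.3, -1.2, -1.5]
opening: 0.093
tcp [431.3  -2.2  48.9] d 16.0 az-180 16.03 r 139.1 untilt [0.019 0.03  0.   ] F [-0.3 -1.2 -1.5] M [-0.03  0.03 -0.09] Tz 0.052 op 0.093 j6 -2.11
time: 15.37
eef_pos: [0.4373, -0.0006, 0.0495]
ee_rot: [-3.114, 0.025, -2.862]
contact_force: [3.1, -0.7, -2.7]
opening: 0.094
tcp [437.3  -0.6  49.5] d 16.03 az-180 16.08 r 132.9 untilt [0.02  0.031 0.   ] F [ 3.1 -0.7 -2.7] M [-0.13 -0.4  -0.17] Tz 0.025 op 0.094 j6 -2.1
```

```bash
python3 -m inch '[{"wx":0,"wy":0.01,"wz":0,"tx":0,"ty":0,"tz":-3,"jaw":0},{"wx":0,"wy":0,"wz":0,"tx":4,"ty":1.2,"tz":-0.5,"jaw":0},{"wx":0,"wy":0,"wz":0,"tx":4,"ty":1.2,"tz":-0.5,"jaw":0},{"wx":0,"wy":0,"wz":0,"tx":0,"ty":0,"tz":0,"jaw":0}]' 60
python3 st.py;python3 -m inch '[{"wx":0,"wy":0,"wz":0,"tx":4,"ty":1.2,"tz":-0.3,"jaw":0},{"wx":0,"wy":0,"wz":0,"tx":3,"ty":0.9,"tz":-0.3,"jaw":0},{"wx":0,"wy":0,"wz":0,"tx":0,"ty":0,"tz":0,"jaw":0}]';python3 st.py
```

```text
time: 15.7
eef_pos: [0.4464, 0.0016, 0.0455]
ee_rot: [-3.116, 0.015, -2.862]
contact_force: [1.3, -1.5, -0.7]
opening: 0.089
tcp [446.4   1.6  45.5] d 16.0 az-180 16.25 r 123.5 untilt [0.021 0.021 0.   ] F [ 1.3 -1.5 -0.7] M [-0.2  -0.23 -0.19] Tz 0.028 op 0.089 j6 -2.09
time: 15.95
eef_pos: [0.454, 0.0038, 0.0448]
ee_rot: [-3.116, 0.014, -2.862]
contact_force: [-0.1, -3.8, 0.1]
opening: 0.09
tcp [454.    3.8  44.8] d 16.0 az-180 16.28 r 115.6 untilt [0.021 0.021 0.   ] F [-0.1 -3.8  0.1] M [-0.28 -0.01 -0.18] Tz 0.233 op 0.09 j6 -2.08
```

```bash
python3 -m inch '[{"wx":0,"wy":0,"wz":0,"tx":3,"ty":0.6,"tz":0.5,"jaw":0},{"wx":0,"wy":0,"wz":0,"tx":0,"ty":0,"tz":0.3,"jaw":0}]' 60
python3 st.py;python3 -m inch '[{"wx":0,"wy":0,"wz":0,"tx":3,"ty":0.6,"tz":0.3,"jaw":0},{"wx":0,"wy":0,"wz":0,"tx":0,"ty":0,"tz":0,"jaw":0}]';python3 st.py
```

```text
time: 16.12
eef_pos: [0.4566, 0.0045, 0.0453]
ee_rot: [-3.116, 0.012, -2.862]
contact_force: [-0.1, -2.6, -0.5]
opening: 0.093
tcp [456.6   4.5  45.3] d 16.01 az-180 16.32 r 113.0 untilt [0.021 0.018 0.   ] F [-0.1 -2.6 -0.5] M [-0.35 -0.18 -0.24] Tz 0.041 op 0.093 j6 -2.07
time: 16.28
eef_pos: [0.4577, 0.0051, 0.045]
ee_rot: [-3.118, 0.006, -2.862]
contact_force: [0.1, -3.3, -0.2]
opening: 0.095
tcp [457.7   5.1  45. ] d 16.03 az-180 16.19 r 111.7 untilt [0.021 0.013 0.   ] F [ 0.1 -3.3 -0.2] M [-0.3  -0.41 -0.26] Tz 0.101 op 0.095 j6 -2.07
```

```bash
python3 -m inch '[{"wx":0,"wy":-0.005,"wz":-0.06,"tx":-2,"ty":8,"tz":0.5,"jaw":0},{"wx":0,"wy":0,"wz":-0.065,"tx":-1.4,"ty":8.1,"tz":0.2,"jaw":0},{"wx":0,"wy":0,"wz":-0.065,"tx":-0.9,"ty":8.2,"tz":0.2,"jaw":0},{"wx":0,"wy":0,"wz":-0.07,"tx":-0.3,"ty":8.2,"tz":0,"jaw":0}]' 60
python3 st.py;python3 -m inch '[{"wx":0,"wy":0,"wz":-0.07,"tx":0.3,"ty":8.2,"tz":0,"jaw":0},{"wx":0,"wy":0,"wz":-0.07,"tx":0.9,"ty":8.2,"tz":0,"jaw":0},{"wx":0,"wy":0,"wz":-0.07,"tx":1.4,"ty":8.1,"tz":0,"jaw":0}]';python3 st.py
```

```text
time: 16.62
eef_pos: [0.454, 0.0346, 0.0462]
ee_rot: [-3.111, 0.012, -3.133]
contact_force: [-0.1, -10.9, -2.1]
opening: 0.093
tcp [454.   34.6  46.2] d 0.46 az-180 0.83 r 111.0 untilt [0.03  0.013 0.   ] F [ -0.1 -10.9  -2.1] M [-1.58  0.09 -0.48] Tz 0.736 op 0.093 j6 -1.72
time: 16.87
eef_pos: [0.4565, 0.0579, 0.0462]
ee_rot: [-3.108, 0.012, 2.928]
contact_force: [0.7, -9.8, -2.1]
opening: 0.088
tcp [456.5  57.9  46.2] d -12.23 az-180 -11.31 r 110.6 untilt [0.036 0.005 0.   ] F [ 0.7 -9.8 -2.1] M [-1.52 -0.04 -0.31] Tz 0.739 op 0.088 j6 -1.43
```

```bash
python3 -m inch '[{"wx":0,"wy":0,"wz":-0.065,"tx":2,"ty":8,"tz":0,"jaw":0},{"wx":0,"wy":0,"wz":-0.07,"tx":2.5,"ty":7.8,"tz":0,"jaw":0},{"wx":0,"wy":0,"wz":-0.07,"tx":3.1,"ty":7.6,"tz":0,"jaw":0}]' 60
python3 st.py;python3 -m inch '[{"wx":0,"wy":0,"wz":-0.07,"tx":3.6,"ty":7.4,"tz":0.2,"jaw":0},{"wx":0,"wy":0,"wz":-0.07,"tx":4.1,"ty":7.1,"tz":0.2,"jaw":0}]';python3 st.py;python3 -m inch '[{"wx":0,"wy":0,"wz":-0.07,"tx":4.6,"ty":6.8,"tz":0.2,"jaw":0},{"wx":0,"wy":0,"wz":-0.07,"tx":5,"ty":6.5,"tz":0.2,"jaw":0}]';python3 st.py
```

```text
time: 17.12
eef_pos: [0.4639, 0.0803, 0.046]
ee_rot: [-3.103, 0.012, 2.713]
contact_force: [-1.0, -10.1, -1.7]
opening: 0.092
tcp [463.9  80.3  46. ] d -24.58 az-180 -23.57 r 110.3 untilt [ 0.04  -0.005  0.   ] F [ -1.  -10.1  -1.7] M [-1.54  0.06 -0.29] Tz 0.781 op 0.092 j6 -1.16
time: 17.28
eef_pos: [0.4713, 0.0941, 0.0462]
ee_rot: [-3.1, 0.012, 2.566]
contact_force: [-1.5, -9.4, -2.4]
opening: 0.094
tcp [471.3  94.1  46.2] d -32.99 az-180 -31.74 r 110.1 untilt [ 0.041 -0.013  0.   ] F [-1.5 -9.4 -2.4] M [-1.48  0.1  -0.2 ] Tz 0.773 op 0.094 j6 -0.98
time: 17.45
eef_pos: [0.4805, 0.1067, 0.0462]
ee_rot: [-3.096, 0.012, 2.419]
contact_force: [-2.2, -10.5, -1.6]
opening: 0.092
tcp [480.5 106.7  46.2] d -41.38 az-180 -39.85 r 110.0 untilt [ 0.042 -0.022  0.   ] F [ -2.2 -10.5  -1.6] M [-1.49  0.13 -0.22] Tz 0.824 op 0.092 j6 -0.81
```

```bash
python3 -m inch '[{"wx":0,"wy":-0.01,"wz":-0.065,"tx":5.5,"ty":6.1,"tz":0.2,"jaw":0},{"wx":0,"wy":-0.01,"wz":-0.07,"tx":5.9,"ty":5.7,"tz":0.2,"jaw":0}]' 60
python3 st.py;python3 -m inch '[{"wx":0,"wy":0,"wz":-0.07,"tx":6.3,"ty":5.3,"tz":0.2,"jaw":0},{"wx":0,"wy":0,"wz":-0.07,"tx":6.6,"ty":4.8,"tz":0.2,"jaw":0}]';python3 st.py;python3 -m inch '[{"wx":0,"wy":0,"wz":-0.07,"tx":7,"ty":4.3,"tz":0.2,"jaw":0},{"wx":0,"wy":0,"wz":-0.07,"tx":7.2,"ty":3.9,"tz":0.2,"jaw":0}]';python3 st.py
```

```text
time: 17.62
eef_pos: [0.4913, 0.1177, 0.0459]
ee_rot: [-3.105, 0.025, 2.278]
contact_force: [-1.4, -9.5, -2.2]
opening: 0.094
tcp [491.3 117.7  45.9] d -49.48 az-180 -47.85 r 109.9 untilt [ 0.043 -0.011  0.   ] F [-1.4 -9.5 -2.2] M [-1.56  0.33 -0.18] Tz 0.636 op 0.094 j6 -0.65
time: 17.78
eef_pos: [0.5028, 0.1267, 0.0454]
ee_rot: [-3.099, 0.025, 2.132]
contact_force: [-2.9, -9.9, 0.5]
opening: 0.094
tcp [502.8 126.7  45.4] d -57.84 az-180 -55.52 r 109.8 untilt [ 0.044 -0.023  0.001] F [-2.9 -9.9  0.5] M [-1.51  0.52 -0.06] Tz 0.817 op 0.094 j6 -0.49
time: 17.95
eef_pos: [0.5153, 0.1341, 0.0449]
ee_rot: [-3.091, 0.025, 1.987]
contact_force: [-5.2, -8.0, 0.7]
opening: 0.097
tcp [515.3 134.1  44.9] d -66.17 az-180 -63.07 r 109.8 untilt [ 0.043 -0.036  0.001] F [-5.2 -8.   0.7] M [-1.34  0.7   0.11] Tz 1.017 op 0.097 j6 -0.33
```

```bash
python3 -m inch '[{"wx":0,"wy":-0.01,"wz":-0.05,"tx":7,"ty":3,"tz":0.3,"jaw":0}]' 60
python3 st.py;python3 -m inch '[{"wx":0,"wy":-0.01,"wz":-0.05,"tx":7.2,"ty":2.7,"tz":0.4,"jaw":0}]';python3 st.py;python3 -m inch '[{"wx":0,"wy":0,"wz":-0.05,"tx":7.3,"ty":2.4,"tz":0.4,"jaw":0}]';python3 st.py
```

```text
time: 18.03
eef_pos: [0.5213, 0.1368, 0.0446]
ee_rot: [-3.095, 0.029, 1.934]
contact_force: [-7.0, -6.6, 0.8]
opening: 0.091
tcp [521.3 136.8  44.6] d -69.21 az-180 -66.52 r 109.7 untilt [ 0.043 -0.033  0.001] F [-7.  -6.6  0.8] M [-1.02  1.04  0.02] Tz 1.014 op 0.091 j6 -0.27
time: 18.12
eef_pos: [0.5271, 0.1392, 0.0444]
ee_rot: [-3.1, 0.032, 1.882]
contact_force: [-6.4, -7.7, 1.2]
opening: 0.096
tcp [527.1 139.2  44.4] d -72.19 az-180 -69.8 r 109.7 untilt [ 0.043 -0.03   0.001] F [-6.4 -7.7  1.2] M [-1.18  1.15 -0.05] Tz 0.9 op 0.096 j6 -0.22
time: 18.2
eef_pos: [0.5327, 0.1411, 0.0441]
ee_rot: [-3.094, 0.032, 1.83]
contact_force: [-8.7, -7.9, 1.9]
opening: 0.091
tcp [532.7 141.1  44.1] d -75.15 az-180 -72.91 r 109.8 untilt [ 0.043 -0.037  0.001] F [-8.7 -7.9  1.9] M [-1.32  1.28 -0.01] Tz 1.162 op 0.091 j6 -0.17
```

```bash
for i in 1; do python3 -m inch '[{"wx":0,"wy":-0.005,"wz":-0.018,"tx":2.2,"ty":0.6,"tz":0.3,"jaw":0}]' 60;python3 st.py;python3 -m inch '[{"wx":0,"wy":0,"wz":-0.018,"tx":2.2,"ty":0.6,"tz":0.3,"jaw":0}]';python3 st.py;python3 -m inch '[{"wx":0,"wy":0,"wz":-0.018,"tx":2.2,"ty":0.5,"tz":0.3,"jaw":0}]'; python3 st.py; done | grep tcp
```

```text
tcp [534.  141.5  43.9] d -76.3 az-180 -73.57 r 109.8 untilt [ 0.044 -0.038  0.001] F [-7.6 -6.4  2.5] M [-0.99  1.1   0.07] Tz 1.068 op 0.09 j6 -0.14
tcp [534.6 141.7  43.7] d -77.33 az-180 -73.93 r 109.8 untilt [ 0.045 -0.044  0.001] F [-7.7 -6.2  3.3] M [-0.94  1.13  0.13] Tz 1.137 op 0.094 j6 -0.13
tcp [535.4 141.9  43.6] d -78.35 az-180 -74.34 r 109.8 untilt [ 0.045 -0.049  0.001] F [-7.4 -4.   4.2] M [-0.79  1.04  0.22] Tz 1.119 op 0.091 j6 -0.11
```

Readings have settled at about 1.11 N·m against 0.755 N·m running free, a ratio of 1.47, which puts the load near 140 N. I'll stop turning here, ease off within the play and draw the bar out.

```bash
python3 -m inch '[{"wx":0.013,"wy":-0.013,"wz":0.03,"tx":-1.5,"ty":-0.4,"tz":1.2,"jaw":0},{"wx":0.013,"wy":-0.013,"wz":0.02,"tx":-1.5,"ty":-0.4,"tz":1.2,"jaw":0},{"wx":0,"wy":0,"wz":0,"tx":-0.5,"ty":3,"tz":0,"jaw":0}]' 60; python3 st.py
python3 -m inch '[{"wx":0,"wy":0,"wz":0,"tx":-2.5,"ty":10,"tz":0,"jaw":0},{"wx":0,"wy":0,"wz":0,"tx":-2.5,"ty":10,"tz":0,"jaw":0},{"wx":0,"wy":0,"wz":0,"tx":-2.5,"ty":10,"tz":0,"jaw":0}]';python3 st.py;python3 -m inch '[{"wx":0,"wy":0,"wz":0,"tx":-2.5,"ty":12,"tz":0,"jaw":0},{"wx":0,"wy":0,"wz":0,"tx":-3,"ty":15,"tz":0,"jaw":0},{"wx":0,"wy":0,"wz":0,"tx":-3,"ty":15,"tz":0,"jaw":0},{"wx":0,"wy":0,"wz":0,"tx":0,"ty":0,"tz":0,"jaw":0}]';python3 st.py
```

```text
time: 18.7
eef_pos: [0.5317, 0.143, 0.0456]
ee_rot: [-3.115, 0.016, 1.827]
contact_force: [0.9, -8.9, -0.5]
opening: 0.089
tcp [531.7 143.   45.6] d -75.3 az-180 -72.69 r 111.9 untilt [ 0.023 -0.022  0.   ] F [ 0.9 -8.9 -0.5] M [-1.44 -0.27  0.1 ] Tz 0.303 op 0.089 j6 -0.18
time: 18.95
eef_pos: [0.5243, 0.1737, 0.0456]
ee_rot: [-3.115, 0.016, 1.825]
contact_force: [-0.0, 0.1, -0.8]
opening: 0.092
tcp [524.3 173.7  45.6] d -75.42 az-180 -73.51 r 143.4 untilt [ 0.022 -0.021  0.   ] F [-0.   0.1 -0.8] M [ 0.09 -0.05 -0.06] Tz -0.054 op 0.092 j6 -0.12
time: 19.28
eef_pos: [0.5135, 0.2232, 0.0454]
ee_rot: [-3.115, 0.014, 1.828]
contact_force: [0.1, 0.3, -1.6]
opening: 0.092
tcp [513.5 223.2  45.4] d -75.26 az-180 -74.61 r 193.9 untilt [ 0.021 -0.022  0.   ] F [ 0.1  0.3 -1.6] M [-0.01 -0.05 -0.04] Tz -0.076 op 0.092 j6 -0.04
```

```bash
python3 -m inch '[{"wx":0,"wy":0,"wz":0,"tx":-20,"ty":-5,"tz":0,"jaw":0},{"wx":0,"wy":0,"wz":0,"tx":-22,"ty":-6,"tz":0,"jaw":0},{"wx":0,"wy":0,"wz":0,"tx":-18,"ty":-5,"tz":0,"jaw":0},{"wx":0,"wy":0,"wz":0,"tx":0,"ty":0,"tz":-15,"jaw":0},{"wx":0,"wy":0,"wz":0,"tx":0,"ty":0,"tz":-14,"jaw":0},{"wx":0,"wy":0,"wz":0,"tx":0,"ty":0,"tz":-4,"jaw":0},{"wx":0,"wy":0,"wz":0,"tx":0,"ty":0,"tz":0,"jaw":0}]' 60; python3 st.py
```

```text
time: 19.87
eef_pos: [0.4497, 0.2109, 0.0119]
ee_rot: [-3.117, 0.014, 1.834]
contact_force: [0.2, 0.2, -0.9]
opening: 0.093
tcp [449.7 210.9  11.9] d -74.89 az-180 -56.57 r 209.3 untilt [ 0.02 -0.02  0.  ] F [ 0.2  0.2 -0.9] M [-0.   -0.03  0.05] Tz -0.013 op 0.093 j6 -0.04
```

```bash
python3 -m inch '[{"wx":0,"wy":0,"wz":0,"tx":0,"ty":0,"tz":-5,"jaw":0},{"wx":0,"wy":0,"wz":0,"tx":0,"ty":0,"tz":-3,"jaw":0},{"wx":0,"wy":0,"wz":0,"tx":0,"ty":0,"tz":0,"jaw":0}]' 60; python3 st.py;  python3 -m inch '[{"wx":0,"wy":0,"wz":0,"tx":0,"ty":0,"tz":-1,"jaw":0},{"wx":0,"wy":0,"wz":0,"tx":0,"ty":0,"tz":0,"jaw":0}]'; python3 st.py
```

```text
time: 20.12
eef_pos: [0.4505, 0.2114, 0.0041]
ee_rot: [-3.119, 0.014, 1.835]
contact_force: [-0.2, -0.1, -1.5]
opening: 0.094
tcp [450.5 211.4   4.1] d -74.87 az-180 -56.84 r 209.3 untilt [ 0.019 -0.018  0.   ] F [-0.2 -0.1 -1.5] M [ 0.03 -0.   -0.05] Tz 0.003 op 0.094 j6 -0.04
time: 20.28
eef_pos: [0.451, 0.2116, 0.0034]
ee_rot: [-3.12, 0.014, 1.835]
contact_force: [0.9, -0.0, -1.2]
opening: 0.095
tcp [451.  211.6   3.4] d -74.87 az-180 -56.98 r 209.1 untilt [ 0.019 -0.017  0.   ] F [ 0.9 -0.  -1.2] M [-0.01  0.01  0.01] Tz -0.144 op 0.095 j6 -0.04
```

Within about 1 mm of the worktop. I'll release, rise and check.

```bash
python3 -m inch '[{"wx":0,"wy":0,"wz":0,"tx":0,"ty":0,"tz":-0.7,"jaw":0},{"wx":0,"wy":0,"wz":0,"tx":0,"ty":0,"tz":0,"jaw":12},{"wx":0,"wy":0,"wz":0,"tx":0,"ty":0,"tz":0,"jaw":25},{"wx":0,"wy":0,"wz":0,"tx":0,"ty":0,"tz":0,"jaw":40},{"wx":0,"wy":0,"wz":0,"tx":0,"ty":0,"tz":0,"jaw":40},{"wx":0,"wy":0,"wz":0,"tx":0,"ty":0,"tz":15,"jaw":40},{"wx":0,"wy":0,"wz":0,"tx":0,"ty":0,"tz":40,"jaw":40},{"wx":0,"wy":0,"wz":0,"tx":0,"ty":0,"tz":40,"jaw":40}]'; python3 -m inch '[{"wx":0,"wy":0,"wz":0,"tx":-20,"ty":0,"tz":40,"jaw":40},{"wx":0,"wy":0,"wz":0,"tx":-20,"ty":0,"tz":40,"jaw":40},{"wx":0,"wy":0,"wz":0,"tx":0,"ty":0,"tz":0,"jaw":40}]'
python3 - <<'E'
from h import *
fs={c:imaging.grab_frame(c) for c in('side','wrist')}
save('end',np.hstack([cv2.resize(fs['side']['image'][120:330,170:370],(400,420)),cv2.resize(fs['wrist']['image'],(400,300))[:420].__class__(shape=0) if 0 else cv2.copyMakeBorder(cv2.resize(fs['wrist']['image'],(400,300)),0,120,0,0,cv2.BORDER_CONSTANT)]))
for c in fs:
  for l in('bar','bar_tip'):
    for r in finder.pinpoint(l,c)[:5]:
        if r['conf']>.3:print(c,l,np.round(r['position'],1),round(r['conf'],2),np.round(onz(fs[c],r['position'],.005)[:2],3))
E
```

```text
time: 20.95
eef_pos: [0.4477, 0.2105, 0.095]
ee_rot: [-3.107, 0.013, 1.834]
contact_force: [1.2, -0.3, 0.3]
opening: 0.453
time: 21.2
eef_pos: [0.4122, 0.2109, 0.1773]
ee_rot: [-3.118, 0.013, 1.834]
contact_force: [0.8, -0.4, 1.4]
opening: 0.455
side bar [258.9 265.7] 0.54 [ 0.451 -0.154]
side bar [224.1 205. ] 0.39 [0.45  0.195]
side bar_tip [238.4 218. ] 0.57 [0.473 0.103]
side bar_tip [279.8 261.6] 0.54 [ 0.523 -0.163]
side bar_tip [314.6 230.9] 0.43 [ 0.701 -0.069]
wrist bar [328.2 206. ] 0.86 [0.456 0.198]
wrist bar [350.6 401.7] 0.53 [ 0.565 -0.052]
wrist bar_tip [322.7 278.1] 0.88 [0.476 0.114]
```

View pics/end.png

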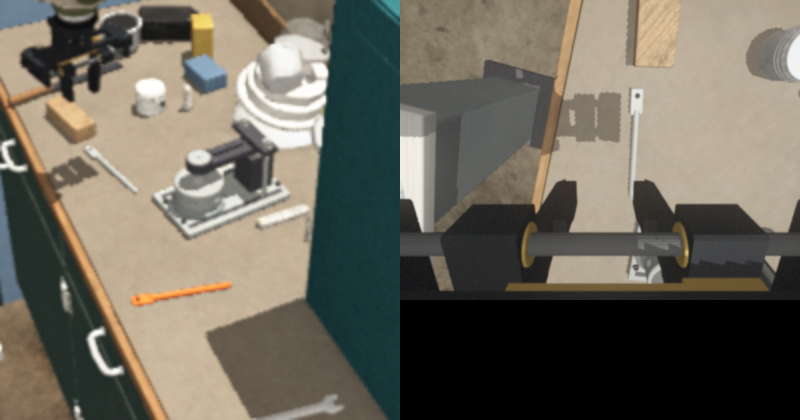

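The picture shows the bar lying flat left of the fixture, tang at crop (88,150) and nose at (136,190), with its tip about 0.11 m from the jack. The gripper is clear and the bystanders haven't been disturbed. I'll hand in.

```bash
python3 -c "
from cell import arm
print(arm.hand_in())"
```

```text
the job is handed in; nothing more can be done
None
```

I took the steel bar, not the orange look-alike, and wound the collar clockwise in two strokes through two holes. I stopped turning when the torque had risen by about half, laid the bar down, and handed the job in at about 21 s.

- **Load:** the torque about the jack axis averaged 0.755 N·m running free and 1.11 N·m at the end, a ratio of about 1.47. I estimate this as about 140 N on the bracket, give or take 30 N. It is worked out from the torque only, as the load itself can't be read directly.
- **Bar and surroundings:** the last picture and detections show the bar flat on the worktop left of the fixture, its tip about 0.11 m from the jack. The gripper is empty and clear. The bystanders in view look undisturbed; the screwdriver and lock nut were not checked.
- **Disagreement:** after the first stroke, the bar's angle suggested the collar had turned about 56°, but the holes the camera found showed about 45°. The bar probably was not at the bottom of its hole and had extra play. I relied on the camera, and the second insertion fitted. The holes were too small to confirm by eye in the side and scene pictures.

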